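# Fetch a carton from the drawer and stand it on the labelling platform

### The job

Pull the blue drawer fully open by its bar handle, take out the flat cardboard carton and gently stand it upright on one of its small blue ends in the middle of the labelling platform, square to the platform so that one broad face looks at the label roller. Then push the drawer fully shut, and leave everything else on the bench where it is.

Things in the scene. Friction and masses are not known exactly. Their poses are not given: they have to be found in the camera images.
- cabinet_front (a point): Middle of the front edge of the top plate of the grey steel drawer unit: fixed, 280 deep (x) x 340 wide (y) x 150 high, its front looking along its own -x. The upper, blue front is the drawer that works; the white lower front (thin dark bar) does not open. The shut fronts stand 15 proud of this edge. A paper roll is fixed on the top, well behind the edge.
- drawer (a joint): Opening of the blue top drawer in m: 0 shut, 0.19 fully open against its stop. It slides along cabinet_front's own -x. Stiff runner: about 4 N of friction plus 12 N per m/s; it stays where it is left.
- drawer_handle (a point): Middle of the drawer's handle, moving with the drawer: a horizontal aluminium bar, 11 in diameter and 130 long, parallel to the drawer front, its axis 35 in front of the front's face (29 free behind the bar) and 31 below the cabinet's top. Axes as cabinet_front's.
- drawer_floor (a point): Centre of the drawer's floor (upper face), moving with the drawer: about 240 long (x) x 288 wide (y) inside, open on top, 36 below the handle axis. Side and back walls rise 30 above it, the blue front 54; the front's inner face lies 50 behind the bar axis. Fully open, 190 of the inside lies clear in front of the cabinet's top plate.
- carton: Flat closed cardboard carton, 130 (own x) x 50 (own y) x 28 (own z), 0.15 to 0.3 kg, orange stripe along the top, a blue patch on each 50 x 28 end. Starts lying flat, z up, on the drawer floor, long axis within 0.2 rad of straight across the drawer; hidden while the drawer is shut. Origin: centre of the lower broad face. Either end may become the foot.
- carton_center (a point): Centre of the carton's volume; axes as the carton's. Standing on an end it is 65 above the platform top.
- platform: Fixed aluminium labelling platform, 140 x 140, top 22 above the bench; origin under its centre. Its own +x points to the label head: a black roller along y between two posts, 100 from the centre, up to 76 above the platform top.
- platform_top (a point): Centre of the platform's upper face, where the carton is to stand (yellow patch on a black square); axes as the platform's. The carton's broad faces (its z axis) must look along this x, either way round.
- controller: Bystander: black control box 120 x 85 x 38, loose; origin under its centre.
- keys: Bystander: yellow hex-key holder 85 x 35 x 45 with steel keys, loose; origin under its centre.
- cleaner: Bystander: white bottle, 60 diameter x 150 high, loose; origin under its centre.
- stock: Bystander: cardboard box 130 x 100 x 90, loose; origin under its centre.
- wrench: Bystander: steel wrench, 170 long, lying loose; origin at its middle.
- sensor: Bystander: blue sensor box 90 x 60 x 50, loose; origin under its centre.

How it is judged:
On the way, in this order (a step that is already met when the one before it is completed fails the run):
1. the drawer is pulled fully open (170 mm or more) (value of joint drawer above 0.17 m), for 0.2 s.
2. the carton stands released on an end in the middle of the platform, square to it ((angle between carton's own x axis and vertical below 0.1 rad or angle between carton's own x axis and vertical above 3.0416 rad) and horizontal distance between carton_center and platform_top below 0.025 m and z of carton_center in the frame of platform_top between 0.06 and 0.07 m and angle between the z axis of carton and the x axis of platform_top, either way round below 0.26 rad and contact force between the fingers and carton below 0.1 N and linear speed of carton below 0.02 m/s), for 0.3 s.
At the end, for the whole second after the job is handed in: The carton stands on one end, at rest and released, on the platform (upright within 0.1 rad, centre within 25 mm of the platform's centre, broad faces square to the platform's x within 15 deg), and the drawer is shut to within 10 mm (all of step 2 and value of joint drawer below 0.01 m); the robot touches nothing.
It fails at once if the carton is slammed or pressed onto the platform with more than 60 N (contact force between carton and platform above 60 N).
It fails at once if a bystander (control box, key holder, bottle, stock box, wrench, sensor box) is shifted by more than 30 mm (distance of any of controller, keys, cleaner, stock, wrench, sensor from where it was at the start of the episode above 0.03 m).
It also fails if it takes over 72 s, if anything falls off the work surface, if the arm or the gripper's body presses on something with over 40 N, if the wrist force passes 120 N, or if a joint passes its speed limit or range.

### The arm

A 6-joint arm with a two-finger parallel gripper is mounted at the origin on the work surface. World frame = base frame: x ahead of the robot, y to its left, z up, the work surface at z = 0. Lengths are in m, angles in rad, forces in N, time in s.
With the tool pointing down it reaches from about 0.25 to 0.775 m from the base axis. Payload 4 kg.
Tool frame: the origin (TCP) lies at the very end of the fingers, on their centre line; the grasp point (between the pads) lies 19 mm behind it; z points along the fingers, y is the line along which they close (so a half turn about z gives the same grasp; the last joint's range is limited). The gripper opens to 94 mm and grips with 3 to 60 N. Pads are 16 mm wide; open, the fingers measure 119 mm over their backs; the gripper's body (75 mm by 177 mm) begins 78 mm behind the grasp point.
Start: joints at [-1.233, 0.087, 1.371, -0, 1.684, -0.103], TCP at [0.235, -0.497, 0.206] pointing down, gripper open.
Joint ranges: [-3.1, 3.1], [-0.76, 2.03], [0.27, 2.55], [-1.08, 4.22], [0.17, 2.65], [-2.57, 2.57]. Speed limits (rad/s): [2.79, 2.79, 3.14, 3.14, 3.14, 3.14].

### API

Orientations are given as [roll, pitch, yaw] about the fixed x, y, z axes, in that order (R = Rz(yaw) Ry(pitch) Rx(roll)).
In Python, from bench import robot gives the robot as it stands. The module is installed in compiled form; this text tells all that it offers.
- The arm moves only by the tool move_arm, never from a script. Its argument "deltas" is one flat list of numbers, 7 for each row, row after row: the turn, a rotation vector about the tool's x, y, z in rad, then the shift along the tool's x, y, z in cm, then the closure, from -1 (fully open) to 1 (shut). A call has 1 to 8 rows; each row is the pose to reach, as a shift and turn from the pose commanded when the call began, along the tool's axes at that moment; what a row does not reach only later rows make up. A row lasts 1/10 s, in which the tool goes at most 50 mm and 8.59 degrees, less where a joint would pass 70% of its speed; a pose out of reach is approached as far as the arm can. A call with a gripper value outside its range is refused whole. The fingers move at their own pace and stop on an object; the grip force is fixed at half the most. Time passes only in rows, so rows that repeat a pose let the fingers close. It gives the time, the measured TCP pose, the force, the opening and the grip force at its end, in the units of the state.
- robot.get_obs(): the state, without advancing time (a new reading comes with each control period).
- robot.snapshot(name): name is "scene" or "top" or "wrist"; returns a dict with "image" (400x640x3 uint8, red, green, blue), "depth" (400x640 float32, m along the optical axis (not along the pixel's ray), 0 where there is no reading), "fov_y" (degrees; the focal length in pixels is half the picture's height over the tangent of half this angle, whatever the lens; pixels are square), "cx", "cy" (the principal point, pixels), "origin" and "orientation" of the camera in the world; the wrist camera has in their place "T_tool_cam" (4x4, takes a point from camera to tool coordinates, whose origin is the TCP and whose axes are the flange's). Camera axes: x right, y up, looking along -z (the intrinsics and any distortion apply to the point x, -y, -z); pixel columns grow to the right and rows downward; lengths in m; the calibration is good to about 2 mm. A picture is of the moment at which its call begins: read the wrist's pose just before it.
- robot.close_job(): hands the job in; it is judged then, once.
The state is a dict: "time": time; "joint_positions": joint angles; "qvel": joint speeds; "joint_torque": joint torques, N m; "tool_pos": TCP position; "ee_rot": TCP orientation; "wrist_force": force on the tool from outside, world axes, zero at the start; "wrist_torque": the same for the moment, N m; "width": finger opening in m; "finger_force": force on a finger pad.
Only numpy, scipy, OpenCV 4.12 (cv2) and the standard library are available. Lean on these libraries where they do the work, as an engineer would, in place of code of your own. Each camera call takes 0.05 s, during which the arm holds its last target. There are 200 camera calls.

## Working session

There is one attempt and no reset: what is moved stays moved. The work goes in short steps, Python scripts to look and compute and a tool call to move; the robot and the scene stay as the last step left them, time stands still between calls to the robot, and variables do not carry over. Pictures are saved under pics/ and viewed, at most 10 in all, crops included, and the job is handed in when it is done.

Besides the shell and the picture viewer there is one more tool, called after "Emit:" in YAML: its name, and indented under it one key for each argument. move_arm: Moves the arm, as the interface text tells. Its arguments: {"type":"object","properties":{"deltas":{"type":"array","items":{"type":"number"}}},"required":["deltas"]}

```bash
mkdir -p pics
cat > h.py <<'E'
import numpy as np, cv2
from scipy.spatial.transform import Rotation as R
from bench import robot
def rot(o):
    o=np.array(o,float)
    return o if o.shape==(3,3) else (R.from_euler('xyz',o).as_matrix() if o.size==3 else R.from_quat(o).as_matrix())
def snap(n,f=None):
    ob=robot.get_obs(); s=robot.snapshot(n)
    if n=='wrist':
        T=np.eye(4); T[:3,:3]=rot(ob['ee_rot']); T[:3,3]=ob['tool_pos']; T=T@np.array(s['T_tool_cam'])
        s['O'],s['Rm']=T[:3,3],T[:3,:3]
    else: s['O'],s['Rm']=np.array(s['origin']),rot(s['orientation'])
    s['f']=200/np.tan(np.radians(s['fov_y'])/2)
    if f: cv2.imwrite('pics/'+f,s['image'][:,:,::-1])
    return s
def cloud(s):
    v,u=np.mgrid[:400,:640]; d=s['depth']
    p=np.stack([(u-s['cx'])/s['f']*d,-(v-s['cy'])/s['f']*d,-d],-1)
    P=p@s['Rm'].T+s['O']; P[d==0]=np.nan; return P
def plane(s,u,v,z):
    d=s['Rm']@np.array([(u-s['cx'])/s['f'],-(v-s['cy'])/s['f'],-1]); return s['O']+d*(z-s['O'][2])/d[2]
def proj(s,p):
    q=s['Rm'].T@(np.array(p)-s['O']); return s['cx']-s['f']*q[0]/q[2], s['cy']+s['f']*q[1]/q[2]
E
python3 - <<'E'
from h import *
for n in ('top','scene'):
    s=snap(n,n+'0.png'); print({k:v for k,v in s.items() if k not in('image','depth','Rm','O')}, (s['depth']==0).mean())
print(robot.get_obs())
E
```

```text
{'fov_y': 50.073937987819825, 'cx': 324.46299166318653, 'cy': 202.10459145989415, 'origin': array([3.37224198e-01, 1.07830294e-03, 1.56278347e+00]), 'orientation': array([ 0.170992  , -0.02331831, -1.56151333]), 'f': np.float64(428.17986469374426)} 0.0040703125
{'fov_y': 42.328903673090984, 'cx': 322.7858513384665, 'cy': 202.02017426045595, 'origin': array([1.55864009, 0.89549724, 1.82774973]), 'orientation': array([0.66502508, 0.01293646, 2.31397118]), 'f': np.float64(516.5811776709)} 0.00550390625
{'time': 0.1, 'joint_positions': array([-1.23309431e+00,  8.78987990e-02,  1.37208402e+00, -3.00112323e-06,
        1.68358189e+00, -1.03090867e-01]), 'qvel': array([-0.00051186, -0.00298153, -0.00319667, -0.00034769, -0.00036532,
        0.00018992]), 'joint_torque': array([ 2.04893986e-03, -3.41253233e+01, -3.03301048e+01,  7.20602763e-02,
        3.03718122e-02, -9.37126038e-05]), 'tool_pos': array([ 0.23449985, -0.49697   ,  0.20442122]), 'ee_rot': array([-3.13963076e+00, -1.99974268e-04,  4.40792357e-01]), 'wrist_force': array([-0.30015231, -0.20030108,  0.2176827 ]), 'wrist_torque': array([ 0.03702517, -0.01835761,  0.0137243 ]), 'finger_force': 0.0, 'width': 0.09380145595138507}
```

View pics/top0.png

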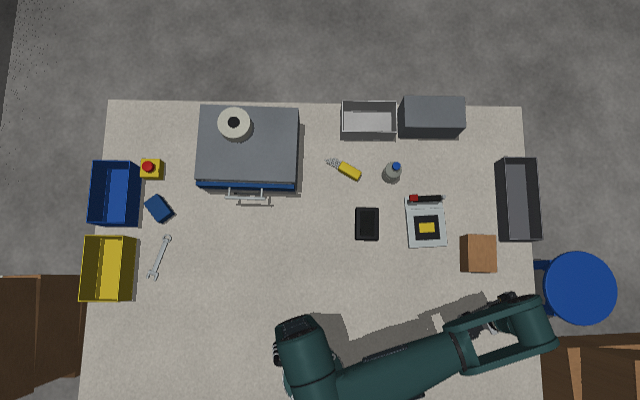

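View pics/scene0.png

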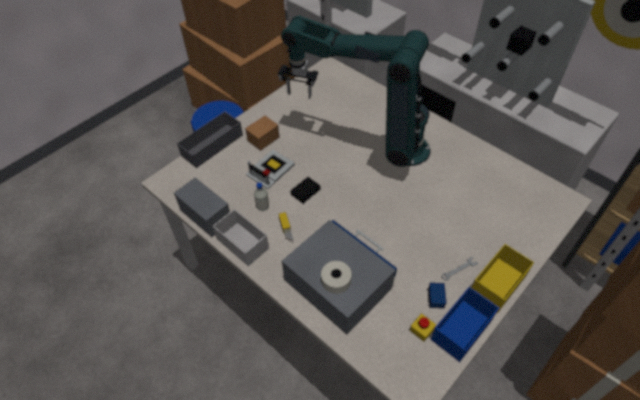

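The top view shows the cabinet at (247,145) with its bar near (247,200), and the platform at (427,227) with its roller above it (425,198). The control box is at (367,224), the keys at (345,170), the bottle at (393,173), the stock box at (478,253), and the sensor and wrench are left of the cabinet.

Run:
```python
from h import *
s=snap('top'); P=cloud(s); v,u=np.mgrid[:400,:640]; im=s['image'].astype(int); hsv=cv2.cvtColor(s['image'],cv2.COLOR_RGB2HSV)
box=lambda a,b,c,d:(u>=a)&(u<c)&(v>=b)&(v<d)
# cabinet top
m=box(180,95,310,192)&(abs(P[...,2]-np.nanmedian(P[140:170,255:285,2]))<0.012)
print('ztop',np.nanmedian(P[m][:,2]))
r=cv2.minAreaRect(P[m][:,:2].astype(np.float32)); print('cab',r); print(cv2.boxPoints(r))
# blue front
mb=box(180,170,310,200)&(hsv[...,0]>100)&(hsv[...,0]<130)&(hsv[...,1]>120)
r=cv2.minAreaRect(P[mb][:,:2].astype(np.float32)); print('front',cv2.boxPoints(r),np.nanmedian(P[mb][:,2]))
# handle
mh=box(215,188,280,210)&(im.min(-1)>0)&(P[...,2]>0.09)&(P[...,2]<0.135)&~mb
q=P[mh]; print('handle',mh.sum(),q.min(0),q.max(0),np.median(q,0))
# platform: yellow patch and white plate
my=box(400,205,450,250)&(hsv[...,0]>18)&(hsv[...,0]<35)&(hsv[...,1]>150)
c=np.argwhere(my); rr=cv2.minAreaRect(c[:,::-1].astype(np.float32)); pts=np.array([plane(s,a,b,0.022)[:2] for a,b in cv2.boxPoints(rr)])
print('patch',plane(s,*rr[0],0.022),pts)
mk=box(405,212,450,242)&(im.max(-1)<60)
c=np.argwhere(mk); rr=cv2.minAreaRect(c[:,::-1].astype(np.float32)); pts=np.array([plane(s,a,b,0.022)[:2] for a,b in cv2.boxPoints(rr)])
print('black',plane(s,*rr[0],0.022),pts)
mp=box(398,190,455,255)&(abs(P[...,2]-0.022)<0.008)
c=np.argwhere(mp); rr=cv2.minAreaRect(c[:,::-1].astype(np.float32)); pts=np.array([plane(s,a,b,0.022)[:2] for a,b in cv2.boxPoints(rr)])
print('plate',plane(s,*rr[0],0.022),pts, np.nanmedian(P[mp][:,2]))
mr=box(398,185,455,210)&(P[...,2]>0.05); print('head',P[mr].min(0),P[mr].max(0))
for n,b in dict(keys=(325,155,365,185),bott=(383,158,403,184),ctrl=(350,203,384,245),stock=(455,230,500,275)).items():
    m=box(*b)&(P[...,2]>0.015); print(n,P[m].min(0).round(3),P[m].max(0).round(3))
```

```text
ztop 0.1493229572716952
cab ((0.776054859161377, 0.23917406797409058), (0.3422713875770569, 0.2886936664581299), 88.92582702636719)
[[0.6285252  0.07077448]
 [0.9171681  0.06536241]
 [0.9235845  0.40757364]
 [0.63494164 0.41298574]]
front [[0.6280208  0.07463823]
 [0.6557452  0.07368116]
 [0.6672304  0.4063809 ]
 [0.63950604 0.40733796]] 0.1344749535473253
handle 202 [0.59000266 0.15226393 0.09009245] [0.63411245 0.33065482 0.13337913] [0.599851   0.23974893 0.12272077]
patch [ 0.51674542 -0.40438618  0.022     ] [[ 0.53472416 -0.37748486]
 [ 0.53539507 -0.43246369]
 [ 0.49882399 -0.4312019 ]
 [ 0.49818588 -0.37644433]]
black [ 0.51518912 -0.39065547  0.022     ] [[ 0.55451512 -0.33143664]
 [ 0.56213078 -0.44805841]
 [ 0.47613577 -0.44946386]
 [ 0.4687974  -0.33392503]]
plate [ 0.5367925  -0.40225192  0.022     ] [[ 0.62563697 -0.32598681]
 [ 0.63830938 -0.47078182]
 [ 0.44945958 -0.47721961]
 [ 0.4376593  -0.33533119]] 0.021487518642572034
head [ 0.59837048 -0.45823568  0.05419437] [ 0.62792288 -0.32716557  0.10348418]
keys [ 0.686 -0.164  0.015] [ 0.768 -0.033  0.053]
bott [ 0.68  -0.302  0.017] [ 0.741 -0.242  0.162]
ctrl [ 0.466 -0.227  0.017] [ 0.586 -0.143  0.046]
stock [ 0.356 -0.673  0.015] [ 0.51  -0.523  0.1  ]
```

Add to h.py:
```python
def go(pos,Rt):
    """print total turn (rad) and shift (cm) in tool axes from the measured pose to the target"""
    ob=robot.get_obs(); R0=rot(ob['ee_rot']); Rt=rot(Rt)
    w=R.from_matrix(R0.T@Rt).as_rotvec(); d=R0.T@(np.array(pos)-ob['tool_pos'])*100
    print('t',round(ob['time'],2),'turn',w.round(3),'shift',d.round(2),'deg',np.degrees(np.linalg.norm(w)).round(1),'cm',np.linalg.norm(d).round(1))
def st():
    o=robot.get_obs(); print(o['time'],'pos',o['tool_pos'].round(4),'rpy',o['ee_rot'].round(4),'q',o['joint_positions'].round(4),'F',o['wrist_force'].round(1),'w',o['width'])
```

```text
(no output)
```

Emit:
move_arm:
  deltas: [0,0,-0.138,4.0,-2.9,-0.5,-1,0,0,-0.276,8,-5.9,-1,-1,0,0,-0.414,12,-8.8,-1.5,-1,0,0,-0.552,16,-11.7,-2,-1,0,0,-0.69,20,-14.7,-2.5,-1,0,0,-0.827,24,-17.6,-3,-1,0,0,-0.965,28,-20.5,-3.5,-1,0,0,-1.103,32,-23.5,-4,-1]

```text
time: 0.95
tool_pos: [0.4241, -0.1466, 0.2455]
ee_rot: [3.141, 0.0, 1.549]
wrist_force: [0.3, -0.5, -0.5]
width: 0.094
finger_force: 0.0
```

Emit:
move_arm:
  deltas: [0,0,0,4.6,1.6,0.3,-1,0,0,0,9.2,3.2,0.6,-1,0,0,0,13.8,4.8,0.9,-1,0,0,0,18.4,6.4,1.2,-1,0,0,0,23,8,1.5,-1,0,0,0,27.6,9.6,1.8,-1,0,0,0,32.2,11.2,2.1,-1,0,0,0,36.7,12.8,2.5,-1]

```text
time: 1.75
tool_pos: [0.5618, 0.2169, 0.22]
ee_rot: [-3.141, 0.0, 1.544]
wrist_force: [1.1, -0.5, 0.3]
width: 0.0941
finger_force: 0.0
```

Run:
```python
from h import *
st(); s=snap('wrist','w1.png'); P=cloud(s); print(s['O'],s['cx'],s['cy'],s['f'],(s['depth']==0).mean())
z=P[...,2]; m=(abs(z-0.125)<0.012)&(P[...,0]<0.62)&(P[...,0]>0.5)
q=P[m]; print(m.sum(), np.percentile(q,[1,50,99],axis=0))
bar=q[:,0]<np.percentile(q[:,0],50)+0.02
r=cv2.minAreaRect(q[:,:2].astype(np.float32)); print(r,cv2.boxPoints(r))
```

```text
1.75 pos [0.5618 0.2169 0.22  ] rpy [-3.1414e+00  3.0000e-04  1.5442e+00] q [ 2.7450e-01  2.0240e-01  1.2123e+00 -3.0000e-04  1.7271e+00  3.0110e-01] F [ 1.1 -0.5  0.3] w 0.09409770158387043
[0.56357219 0.30117311 0.39976189] 323.31084611913246 193.2856082032012 317.0320934693616 0.00427734375
2175 [[0.59389118 0.17530716 0.11983174]
 [0.60018091 0.24987797 0.12389517]
 [0.61887997 0.30913015 0.1262325 ]]
((0.6077176332473755, 0.2415117621421814), (0.13920478522777557, 0.026741396635770798), 88.81080627441406) [[0.5929053  0.17220184]
 [0.61964095 0.17164686]
 [0.62253    0.31082168]
 [0.5957943  0.31137666]]
```

View pics/w1.png

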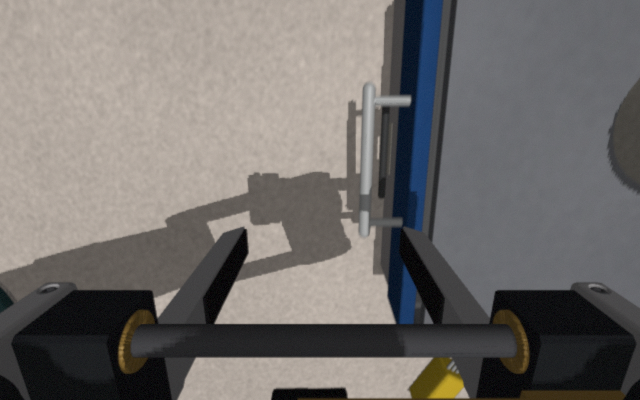

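The bar runs from (368,85) to (364,235) in the wrist view, with its middle at about (0.599, 0.2415). I'm going down over it with the fingers half closed.

Emit:
move_arm:
  deltas: [0,0,0,1.3,1.8,0,0.32,0,0,0,2.5,3.6,0,0.32,0,0,0,2.5,3.6,3,0.32,0,0,0,2.5,3.6,5,0.32,0,0,0,2.5,3.6,7,0.32,0,0,0,2.5,3.6,9,0.32,0,0,0,2.5,3.6,10.5,0.32,0,0,0,2.5,3.6,12,0.32]

```text
time: 2.6
tool_pos: [0.598, 0.2386, 0.0992]
ee_rot: [-3.141, 0.0, 1.544]
wrist_force: [-0.2, 0.2, 0.1]
width: 0.034
finger_force: 0.0
```

Emit:
move_arm:
  deltas: [0,0,0,0,0,0,1,0,0,0,0,0,0,1,0,0,0,0,0,0,1,0,0,0,0,-2,0,1,0,0,0,0,-4,0,1,0,0,0,0,-6,0,1,0,0,0,0,-8,0,1,0,0,0,0,-10,0,1]

```text
time: 3.4
tool_pos: [0.5008, 0.2412, 0.1018]
ee_rot: [3.134, -0.0, 1.543]
wrist_force: [6.2, -0.9, -3.4]
width: 0.0099
finger_force: 30.0
```

Emit:
move_arm:
  deltas: [0,0,0,0,-2,0,1,0,0,0,0,-4,0,1,0,0,0,0,-6,0,1,0,0,0,0,-7.5,0,1,0,0,0,0,-8.5,0,1,0,0,0,0,-9.2,0,1,0,0,0,0,-9.2,0,0.32,0,0,0,0,-9.2,0,0.32]

```text
time: 4.2
tool_pos: [0.4094, 0.2434, 0.1019]
ee_rot: [3.134, 0.0, 1.543]
wrist_force: [0.6, -1.9, -0.3]
width: 0.0224
finger_force: 0.7
```

Emit:
move_arm:
  deltas: [0,0,0,0,0,0,0.3,0,0,0,0,0,-2,0.3,0,0,0,0,0,-6,0,0,0,0,-2,1,-10,-1,0,0,0,-4,4,-13,-1,0,0,0,-6,7,-16,-1,0,0,0,-8,10,-19,-1,0,0,0,-8,10,-19,-1]

```text
time: 5.0
tool_pos: [0.5078, 0.1598, 0.2953]
ee_rot: [3.133, -0.002, 1.54]
wrist_force: [0.7, 0.7, 0.1]
width: 0.0774
finger_force: 0.0
```

Run:
```python
from h import *
st(); s=snap('wrist','w2.png'); P=cloud(s); hsv=cv2.cvtColor(s['image'],cv2.COLOR_RGB2HSV)
z=P[...,2]; print(s['O'])
fl=(P[...,0]>.44)&(P[...,0]<.6)&(P[...,1]>.12)&(P[...,1]<.36)
for lo in np.arange(.06,.16,.01): print(round(lo,2),(fl&(z>=lo)&(z<lo+.01)).sum(),end=' ')
m=fl&(z>.098)&(z<.122)&(P[...,0]>.455)
n,lab,stt,_=cv2.connectedComponentsWithStats(m.astype(np.uint8)); i=1+stt[1:,4].argmax(); m=lab==i
q=P[m]; print(stt[i],np.median(q[:,2])); r=cv2.minAreaRect(q[:,:2].astype(np.float32)); print(r,cv2.boxPoints(r))
```

```text
5.0 pos [0.5078 0.1598 0.2953] rpy [ 3.1329e+00 -1.7000e-03  1.5401e+00] q [ 1.9850e-01  4.0900e-02  1.2433e+00 -3.0000e-04  1.8486e+00  2.2920e-01] F [0.7 0.7 0.1] w 0.07744458478938192
[0.50831754 0.24371106 0.47525481]
0.06 0 0.07 0 0.08 18506 0.09 207 0.1 323 0.11 4526 0.12 358 0.13 3257 0.14 2 0.15 0 [ 307   87   98   53 4403] 0.11165996292108155
((0.5474904179573059, 0.2262108325958252), (0.05003943666815758, 0.10912007093429565), 84.40412139892578) [[0.4907507  0.20663057]
 [0.59935075 0.19599013]
 [0.60423017 0.24579109]
 [0.4956301  0.25643152]]
```

View pics/w2.png

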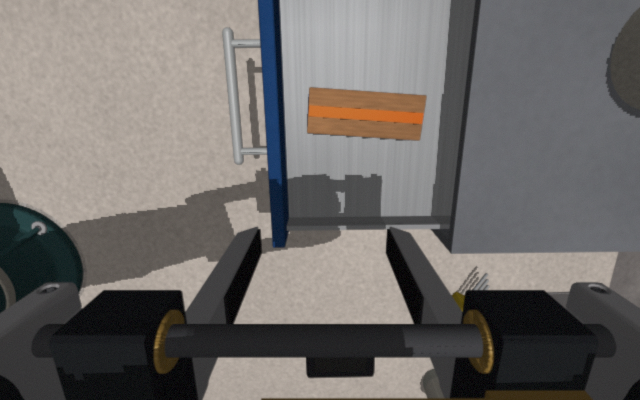

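The drawer is open. The carton spans (308..426, 88..140) in the wrist view and lies along world x at about -0.1 rad. I'll turn the tool so it closes across the carton, with the camera on its far side.

Emit:
move_arm:
  deltas: [0,0,0.147,0.8,0.3,0.4,-1,0,0,0.295,1.6,0.5,0.9,-1,0,0,0.442,2.4,0.8,1.3,-1,0,0,0.59,3.2,1,1.8,-1,0,0,0.737,4,1.2,2.2,-1,0,0,0.885,4.8,1.5,2.6,-1,0,0,1.03,5.6,1.8,3.1,-1,0,0,1.18,6.3,2,3.5,-1]

```text
time: 5.85
tool_pos: [0.5237, 0.2253, 0.2538]
ee_rot: [-3.14, 0.003, 0.36]
wrist_force: [-0.3, -0.4, -0.2]
width: 0.0942
finger_force: 0.0
```

Run:
```python
from h import *
st(); go((0.53,0.222,0.25),(np.pi,0,-0.0975))
```

```text
5.85 pos [0.5237 0.2253 0.2538] rpy [-3.1402  0.0033  0.3599] q [3.0610e-01 1.3090e-01 1.2279e+00 1.2000e-03 1.7861e+00 1.5173e+00] F [-0.3 -0.4 -0.2] w 0.09416214250286933
t 5.85 turn [-0.001  0.004  0.457] shift [0.48 0.53 0.38] deg 26.2 cm 0.8
```

Emit:
move_arm:
  deltas: [0,0,0.115,0.1,0.1,0,-1,0,0,0.23,0.2,0.2,0,-1,0,0.002,0.345,0.3,0.4,0,-1,0,0.004,0.457,0.4,0.5,0,-1,0,0.004,0.457,0.4,0.5,0,-1]

```text
time: 6.35
tool_pos: [0.5295, 0.2215, 0.2543]
ee_rot: [-3.141, -0.001, -0.091]
wrist_force: [-0.8, -0.5, 0.7]
width: 0.094
finger_force: 0.0
```

Run:
```python
from h import *
st(); s=snap('wrist','w3.png'); P=cloud(s); hsv=cv2.cvtColor(s['image'],cv2.COLOR_RGB2HSV)
m=(hsv[...,0]<20)&(hsv[...,1]>90)&(hsv[...,2]>60)&(P[...,2]>.1)&(P[...,2]<.12)
n,lab,stt,_=cv2.connectedComponentsWithStats(m.astype(np.uint8)); i=1+stt[1:,4].argmax(); m=lab==i
q=P[m]; print(stt[i],np.median(q[:,2])); r=cv2.minAreaRect(q[:,:2].astype(np.float32)); print(r,cv2.boxPoints(r))
c=np.argwhere(m)[:,::-1].astype(np.float32); rr=cv2.minAreaRect(c); b=np.array([plane(s,*p,.111)[:2] for p in cv2.boxPoints(rr)]); print(b,b.mean(0))
```

```text
6.35 pos [0.5295 0.2215 0.2543] rpy [-3.1409e+00 -1.0000e-03 -9.1200e-02] q [2.9730e-01 1.3610e-01 1.2212e+00 3.0000e-04 1.7831e+00 1.9594e+00] F [-0.8 -0.5  0.7] w 0.09398319123187263
[ 292   89   51  125 5954] 0.11176503060583518
((0.558127224445343, 0.2253362387418747), (0.04946278780698776, 0.1280355155467987), 84.46957397460938) [[0.492024   0.20688963]
 [0.6194635  0.1945503 ]
 [0.62423044 0.24378285]
 [0.49679095 0.25612217]]
[[0.62391873 0.24328886]
 [0.61950253 0.1950592 ]
 [0.49201355 0.20454387]
 [0.49692459 0.25857209]] [0.55808985 0.22536601]
```

View pics/w3.png

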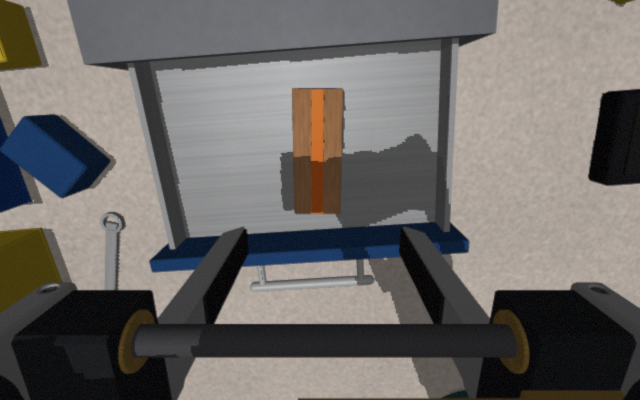

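The carton spans (292..343, 89..213) in view, with its centre at (0.558, 0.225) and yaw -0.096. A brief tilt here will tell me the wrist length and show whether a horizontal tool is feasible.

Emit:
move_arm:
  deltas: [0,0.14,0,1,0,0,-1,0,0.28,0,2,0,0,-1,0,0.42,0,3,0,0,-1,0,0.5,0,4,0,0,-1,0,0.5,0,4,0,0,-1]

```text
time: 6.9
tool_pos: [0.5681, 0.2175, 0.2534]
ee_rot: [3.14, -0.501, -0.088]
wrist_force: [0.3, 0.4, -0.2]
width: 0.0941
finger_force: 0.0
```

```bash
cat > kin.py <<'E'
from h import *
from scipy.optimize import least_squares
D=[([-1.23309431,.0878988,1.37208402,0,1.68358189,-.10309],[.23449985,-.49697,.20442122],[-3.13963,-.0002,.440792]),
([.2745,.2024,1.2123,-.0003,1.7271,.3011],[.5618,.2169,.22],[-3.1414,.0003,1.5442]),
([.1985,.0409,1.2433,-.0003,1.8486,.2292],[.5078,.1598,.2953],[3.1329,-.0017,1.5401]),
([.3061,.1309,1.2279,.0012,1.7861,1.5173],[.5237,.2253,.2538],[-3.1402,.0033,.3599]),
([.2973,.1361,1.2212,.0003,1.7831,1.9594],[.5295,.2215,.2543],[-3.1409,-.001,-.0912])]
def fk(q,k,sg=1):
    o,L1,L2,e,h,L3=k
    A=R.from_euler('ZYZYZ',[q[0],q[1]+q[2],sg*q[3],q[4],q[5]+np.pi/2]).as_matrix()
    s,c=np.sin,np.cos; a=q[1]; b=q[1]+q[2]
    w=np.array([o+L1*s(a)+L2*s(b)+e*c(b),0,h+L1*c(a)+L2*c(b)-e*s(b)])
    return R.from_euler('z',q[0]).apply(w)+A[:,2]*L3, A
E
python3 - <<'E'
from kin import *
ob=robot.get_obs(); st()
D.append((ob['joint_positions'],ob['tool_pos'],ob['ee_rot']))
for q,p,o in D[-2:]: print([ (R.from_matrix(fk(q,[0]*6,sg)[1].T@rot(o)).magnitude()).round(4) for sg in (1,-1)])
f=lambda k: np.r_[np.concatenate([fk(q,k)[0]-p for q,p,_ in D])*1000,(k-[.0,.4,.4,0,.4,.25])*.05*10]
r=least_squares(f,[0.,.4,.4,0,.4,.25]); print(r.x.round(4),np.abs(r.fun[:-6]).max()); np.save('k.npy',r.x)
k=r.x
lo=np.array([-3.1,-.76,.27,-1.08,.17,-2.57]); hi=np.array([3.1,2.03,2.55,4.22,2.65,2.57])
q0=D[-1][0]
def ik(p,Rt,q0):
    g=lambda q:np.r_[(fk(q,k)[0]-p)*10,R.from_matrix(fk(q,k)[1].T@Rt).as_rotvec()]
    s=least_squares(g,np.clip(q0,lo+.01,hi-.01),bounds=(lo,hi)); return s.x,np.abs(s.fun).max()
q=q0
for i,t in enumerate(np.linspace(0,1,10)):
    p=np.array([.53,.22,.25])*(1-t)+np.array([.50,-.404,.2])*t
    q,e=ik(p,rot((np.pi,0,0))@R.from_euler('y',t*np.pi/2).as_matrix(),q); print(t.round(2),q.round(2),e.round(4))
q,e=ik(np.array([.536,-.404,.12]),rot((np.pi,0,0))@R.from_euler('y',np.pi/2).as_matrix(),q); print(q.round(2),e)
E
```

```text
6.9 pos [0.5681 0.2175 0.2534] rpy [ 3.1403 -0.5006 -0.0885] q [ 0.404  -0.1086  1.555  -0.2422  1.2553  2.0873] F [ 0.3  0.4 -0.2] w 0.0940524938068594Traceback (most recent call last):
  File "<stdin>", line 4, in <module>
  File "kin.py", line 10, in fk
    A=R.from_euler('ZYZYZ',[q[0],q[1]+q[2],sg*q[3],q[4],q[5]+np.pi/2]).as_matrix()
      ~~~~~~~~~~~~^^^^^^^^^^^^^^^^^^^^^^^^^^^^^^^^^^^^^^^^^^^^^^^^^^^^
  File "scipy/spatial/transform/_rotation.pyx", line 1413, in scipy.spatial.transform._rotation.Rotation.from_euler
ValueError: Expected axis specification to be a non-empty string of upto 3 characters, got ZYZYZ
```

```bash
sed -i "s/A=R.from_euler.*/A=(R.from_euler('ZYZ',[q[0],q[1]+q[2],sg*q[3]])*R.from_euler('YZ',[q[4],q[5]+np.pi\/2])).as_matrix()/" kin.py
cat >> kin.py <<'E'
lo=np.array([-3.1,-.76,.27,-1.08,.17,-2.57]); hi=np.array([3.1,2.03,2.55,4.22,2.65,2.57])
def ik(p,Rt,q0,k):
    g=lambda q:np.r_[(fk(q,k)[0]-p)*10,R.from_matrix(fk(q,k)[1].T@Rt).as_rotvec()]
    s=least_squares(g,np.clip(q0,lo+.01,hi-.01),bounds=(lo,hi)); return s.x,np.abs(s.fun).max()
E
python3 - <<'E'
from kin import *
ob=robot.get_obs()
D.append((ob['joint_positions'],ob['tool_pos'],ob['ee_rot']))
for q,p,o in D[-2:]: print([ (R.from_matrix(fk(q,[0]*6,sg)[1].T@rot(o)).magnitude()).round(4) for sg in (1,-1)])
f=lambda k: np.r_[np.concatenate([fk(q,k)[0]-p for q,p,_ in D])*1000,(k-[.0,.4,.4,0,.4,.25])*.5]
r=least_squares(f,[0.,.4,.4,0,.4,.25]); print(r.x.round(4),np.abs(r.fun[:-6]).max()); np.save('k.npy',r.x)
k=r.x; q=D[-1][0]
T=lambda a:rot((np.pi,0,0))@R.from_euler('y',a).as_matrix()
for t in np.linspace(0,1,10):
    p=np.array([.53,.22,.25])*(1-t)+np.array([.50,-.404,.2])*t
    q,e=ik(p,T(t*np.pi/2),q,k); print(t.round(2),q.round(2),e.round(4))
for z in (.16,.12): 
    q,e=ik(np.array([.536,-.404,z]),T(np.pi/2),q,k); print(q.round(2),e)
E
```

```text
Traceback (most recent call last):
AttributeError: 'float' object has no attribute 'round'
```

```bash
cat > t.py <<'E'
from kin import *
ob=robot.get_obs()
D.append((ob['joint_positions'],ob['tool_pos'],ob['ee_rot']))
for q,p,o in D[-2:]: print([ R.from_matrix(fk(q,[0]*6,sg)[1].T@rot(o)).magnitude() for sg in (1,-1)])
f=lambda k: np.r_[np.concatenate([fk(q,k)[0]-p for q,p,_ in D])*1000,(k-[.0,.4,.4,0,.4,.25])*.5]
r=least_squares(f,[0.,.4,.4,0,.4,.25]); print(r.x.round(4),np.abs(r.fun[:-6]).max()); np.save('k.npy',r.x)
k=r.x; q=D[-1][0]
T=lambda a:rot((np.pi,0,0))@R.from_euler('y',a).as_matrix()
for t in np.linspace(0,1,10):
    p=np.array([.53,.22,.25])*(1-t)+np.array([.50,-.404,.2])*t
    q,e=ik(p,T(t*np.pi/2),q,k); print(round(t,2),q.round(2),e)
for z in (.16,.12): 
    q,e=ik(np.array([.536,-.404,z]),T(np.pi/2),q,k); print(q.round(2),e)
E
python3 t.py
```

```text
[5.13619751040602e-05, 0.0005801015864962518]
[1.6811665261936222e-16, 0.48445605729880875]
[ 0.0656  0.2579  0.48   -0.0101  0.094   0.2047] 57.038357965147334
0.0 [ 0.39  0.16  1.21 -0.    1.77  1.96] 1.4432899320127035e-15
0.11 [ 0.3  -0.09  1.48 -0.05  1.58  1.86] 4.396395437551398e-14
0.22 [ 0.18 -0.3   1.7  -0.06  1.4   1.75] 4.884981308350689e-14
0.33 [ 0.03 -0.48  1.89 -0.02  1.21  1.6 ] 3.47723345698724e-13
0.44 [-0.15 -0.62  2.04  0.11  1.03  1.4 ] 8.233541257185778e-14
0.56 [-0.34 -0.69  2.15  0.34  0.86  1.12] 1.3677365350221758e-10
0.67 [-0.53 -0.66  2.21  0.7   0.75  0.73] 1.3987427669796773e-10
0.78 [-0.7  -0.54  2.2   1.14  0.73  0.27] 8.949148142097843e-16
0.89 [-0.84 -0.34  2.13  1.54  0.82 -0.14] 1.2466699308519382e-10
1.0 [-0.94 -0.08  1.99  1.81  0.98 -0.41] 5.5383475583425934e-11
[-0.88  0.06  1.94  1.9   0.96 -0.54] 1.2212453270876722e-14
[-0.88  0.14  1.95  1.96  0.99 -0.64] 2.7006730185519245e-10
```

```bash
sed -i "s/w=np.array(\[o+L1\*s(a)+L2\*s(b)+e\*c(b),0,/w=np.array([o+L1*s(a)+L2*s(b)+e*c(b),d,/; s/o,L1,L2,e,h,L3=k/o,L1,L2,e,h,L3,d=k/" kin.py
sed -i "s/\[0\]\*6/[0]*7/; s/\.4,\.25\]/.4,.25,.0565]/g; s/fun\[:-6\]/fun[:-7]/" t.py; python3 t.py
```

```text
[5.13619751040602e-05, 0.0005801015864962518]
[1.6811665261936222e-16, 0.48445605729880875]
[0.     0.449  0.4998 0.1008 0.1527 0.3507 0.0566] 0.03278074666684949
0.0 [0.29 0.14 1.23 0.   1.78 1.87] 7.438494264988548e-14
0.11 [ 0.2  -0.05  1.45 -0.03  1.58  1.76] 9.728908428276838e-12
0.22 [ 0.06 -0.23  1.64 -0.02  1.38  1.63] 1.3429478122349533e-11
0.33 [-0.13 -0.39  1.82  0.07  1.19  1.43] 1.3781566512057256e-09
0.44 [-0.39 -0.5   1.97  0.29  1.03  1.12] 3.679969578567105e-15
0.56 [-0.68 -0.54  2.09  0.64  0.95  0.68] 7.258983693833104e-11
0.67 [-0.96 -0.47  2.17  1.02  0.98  0.22] 5.551115123125783e-16
0.78 [-1.16 -0.29  2.18  1.33  1.09 -0.19] 2.6645352591003757e-14
0.89 [-1.28 -0.04  2.13  1.56  1.24 -0.49] 4.9960036108132044e-15
1.0 [-1.35  0.22  2.02  1.71  1.4  -0.69] 1.1102230246251565e-15
[-1.27  0.33  1.99  1.78  1.35 -0.78] 1.1102230246251565e-15
[-1.27  0.43  1.99  1.8   1.37 -0.87] 2.220446049250313e-15
```

Run:
```python
from h import *
for z in (.2,.088): go((.588,.2225,z),(np.pi,0,-.0965))
```

```text
t 6.9 turn [-0.001 -0.501  0.008] shift [-0.87 -0.68  5.61] deg 28.7 cm 5.7
t 6.9 turn [-0.001 -0.501  0.008] shift [-6.24 -0.7  15.44] deg 28.7 cm 16.7
```

Emit:
move_arm:
  deltas: [0,-0.14,0,-0.2,-0.2,1.5,-1,0,-0.28,0,-0.4,-0.4,3,-1,0,-0.42,0.01,-0.6,-0.6,4.5,-1,0,-0.501,0.01,-0.9,-0.7,5.6,-1,0,-0.501,0.01,-2.3,-0.7,8.2,-1,0,-0.501,0.01,-3.8,-0.7,11,-1,0,-0.501,0.01,-5.2,-0.7,13.6,-1,0,-0.501,0.01,-5.9,-0.7,14.9,-1]

```text
time: 7.7
tool_pos: [0.5904, 0.2217, 0.0928]
ee_rot: [-3.14, 0.004, -0.102]
wrist_force: [-0.6, 0.8, 0.8]
width: 0.0937
finger_force: 0.0
```

Run:
```python
from h import *
st();go((.588,.2225,.088),(np.pi,0,-.0965))
```

```text
7.7 pos [0.5904 0.2217 0.0928] rpy [-3.1398  0.0041 -0.1016] q [0.2676 0.3121 1.3308 0.0032 1.5019 1.9398] F [-0.6  0.8  0.8] w 0.0936896793773508
t 7.7 turn [-0.002  0.004 -0.005] shift [-0.24 -0.05  0.48] deg 0.4 cm 0.5
```

Emit:
move_arm:
  deltas: [0,0.004,-0.005,-0.2,0,0.4,-1,0,0.004,-0.005,-0.2,0,0.4,1,0,0.004,-0.005,-0.2,0,0.4,1,0,0.004,-0.005,-0.2,0,0.4,1,0,0.004,-0.005,-0.2,0,0.4,1,0,0.004,-0.005,-0.2,0,0,1,0,0.004,-0.005,-0.2,0,-1,1,0,0.004,-0.005,-0.2,0,-2.5,1]

```text
time: 8.5
tool_pos: [0.5891, 0.2219, 0.1213]
ee_rot: [-3.139, -0.005, -0.098]
wrist_force: [0.2, 0.0, -2.6]
width: 0.0492
finger_force: 30.0
```

Run:
```python
from kin import *
st(); k=np.load('k.npy'); q=robot.get_obs()['joint_positions']
ps=np.arctan2(.5321-.5321,1)
# waypoints: lift, back over bench to platform front, tilt
p=np.array([.588,.2225,.25])
for pp in ([.57,.22,.25],[.5,.1,.27],[.45,-.1,.27],[.45,-.25,.25],[.47,-.404,.22]):
    for a in (0,.6,1.2,1.57):
        x,e=ik(np.array(pp),rot((np.pi,0,0))@R.from_euler('y',a).as_matrix(),q if a==0 else x,k); print(pp,a,x.round(2),round(float(e),4))
```

```text
8.5 pos [0.5891 0.2219 0.1213] rpy [-3.1393 -0.0045 -0.0978] q [2.6990e-01 2.8820e-01 1.3035e+00 5.0000e-04 1.5448e+00 1.9385e+00] F [ 0.2  0.  -2.6] w 0.04918055821967055
[0.57, 0.22, 0.25] 0 [0.28 0.22 1.13 0.   1.79 1.85] 0.0
[0.57, 0.22, 0.25] 0.6 [ 0.4  -0.18  1.66 -0.25  1.11  2.02] 0.0
[0.57, 0.22, 0.25] 1.2 [ 0.48 -0.38  2.09 -0.87  0.49  2.57] 0.0686
[0.57, 0.22, 0.25] 1.57 [ 0.35 -0.44  2.22 -0.96  0.17  2.57] 0.2985
[0.5, 0.1, 0.27] 0 [ 0.09 -0.01  1.34 -0.    1.81  1.66] 0.0
[0.5, 0.1, 0.27] 0.6 [ 0.14 -0.45  1.82 -0.09  1.18  1.72] 0.0
[0.5, 0.1, 0.27] 1.2 [ 0.25 -0.76  2.29 -0.54  0.49  2.15] 0.0083
[0.5, 0.1, 0.27] 1.57 [ 0.18 -0.76  2.42 -1.    0.17  2.57] 0.1797
[0.45, -0.1, 0.27] 0 [-0.34 -0.12  1.44 -0.    1.81  1.23] 0.0
[0.45, -0.1, 0.27] 0.6 [-0.59 -0.57  1.89  0.33  1.32  0.98] 0.0
[0.45, -0.1, 0.27] 1.2 [-1.14 -0.76  2.28  1.16  1.34  0.21] 0.1433
[0.45, -0.1, 0.27] 1.57 [-1.26 -0.76  2.55  1.62  1.34 -0.22] 0.0831
[0.45, -0.25, 0.25] 0 [-0.62  0.    1.37  0.    1.77  0.95] 0.0
[0.45, -0.25, 0.25] 0.6 [-0.94 -0.36  1.8   0.49  1.35  0.61] 0.0
[0.45, -0.25, 0.25] 1.2 [-1.32 -0.48  2.2   1.23  1.28 -0.05] 0.0
[0.45, -0.25, 0.25] 1.57 [-1.4  -0.27  2.36  1.65  1.43 -0.52] 0.0
[0.47, -0.404, 0.22] 0 [-0.8   0.24  1.16  0.    1.73  0.77] 0.0
[0.47, -0.404, 0.22] 0.6 [-1.09 -0.04  1.59  0.54  1.32  0.41] 0.0
[0.47, -0.404, 0.22] 1.2 [-1.36 -0.04  1.93  1.27  1.27 -0.24] 0.0
[0.47, -0.404, 0.22] 1.57 [-1.42  0.16  2.04  1.66  1.45 -0.63] 0.0
```

Emit:
move_arm:
  deltas: [0,0,0,0,0,-2.5,1,0,0,0,0,0,-6,1,0,0,0,0,0,-10,1,0,0,0,-0.5,2,-13,1,0,0,0,-1,6,-15,1,0,0,0,-1.5,10,-15,1,0,0,0,-2.1,14,-15,1,0,0,0,-2.8,18,-15,1]

```text
time: 9.3
tool_pos: [0.5429, 0.044, 0.2723]
ee_rot: [-3.138, -0.009, -0.097]
wrist_force: [0.3, -0.0, -2.0]
width: 0.0494
finger_force: 30.0
```

Run:
```python
from h import *
st();go((.45,-.37,.25),(np.pi,0,0.0))
```

```text
9.3 pos [0.5429 0.044  0.2723] rpy [-3.1384 -0.0087 -0.0973] q [-0.0249  0.065   1.2634  0.0027  1.8043  1.6439] F [ 0.3 -0.  -2. ] w 0.04942557386064126
t 9.3 turn [-0.003 -0.009 -0.097] shift [-5.24 42.11  2.04] deg 5.6 cm 42.5
```

Emit:
move_arm:
  deltas: [0,0,-0.01,-0.5,4,0,1,0,0,-0.02,-1.1,8.5,0,1,0,0,-0.035,-1.7,13.3,0,1,0,0,-0.05,-2.3,18.1,0,1,0,0,-0.065,-2.9,22.9,0,1,0,0,-0.08,-3.5,27.7,0,1,0,0,-0.097,-4.1,32.4,0.5,1,0,0,-0.097,-4.6,36.5,1,1]

```text
time: 10.1
tool_pos: [0.4611, -0.3157, 0.2606]
ee_rot: [-3.14, -0.009, -0.002]
wrist_force: [1.4, -0.1, -2.6]
width: 0.05
finger_force: 30.0
```

Run:
```python
from h import *
st();s=snap('wrist','w4.png');go((.45,-.38,.25),(np.pi,0,0.0))
```

```text
10.1 pos [ 0.4611 -0.3157  0.2606] rpy [-3.1404e+00 -8.6000e-03 -1.6000e-03] q [-0.7058  0.0982  1.2507  0.0066  1.787   0.868 ] F [ 1.4 -0.1 -2.6] w 0.049990232059293954
t 10.15 turn [ 0.003 -0.004 -0.009] shift [-0.84  5.84  0.85] deg 0.6 cm 6.0
```

View pics/w4.png

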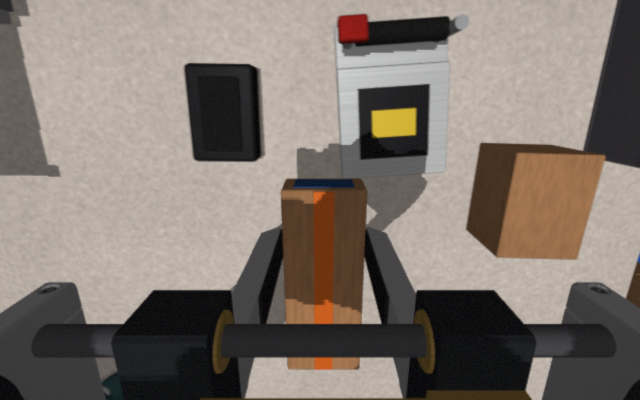

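The carton is held, with its stripe along column 325 and its far end at row 183. The platform's black square is at (395,122) with the yellow patch inside, tilted a few degrees.

Run:
```python
from h import *
s=snap('wrist'); st(); P=cloud(s); hsv=cv2.cvtColor(s['image'],cv2.COLOR_RGB2HSV); im=s['image']
v,u=np.mgrid[:400,:640]; box=lambda a,b,c,d:(u>=a)&(u<c)&(v>=b)&(v<d)
def rect(m,z):
    rr=cv2.minAreaRect(np.argwhere(m)[:,::-1].astype(np.float32)); b=np.array([plane(s,*p,z)[:2] for p in cv2.boxPoints(rr)])
    e=[(b[(i+1)%4]-b[i]) for i in range(4)]; print(rr[0],b.mean(0).round(4),[np.linalg.norm(x).round(4) for x in e[:2]],[round(float((np.degrees(np.arctan2(x[1],x[0]))+45)%90-45),2) for x in e])
rect(box(355,95,430,150)&(hsv[...,0]>18)&(hsv[...,0]<35)&(hsv[...,1]>140),.022)
rect(box(350,78,440,165)&((im.max(-1)<55)|((hsv[...,0]>18)&(hsv[...,0]<35)&(hsv[...,1]>140))),.022)
m=box(290,195,360,365)&(hsv[...,0]>2)&(hsv[...,0]<12)&(hsv[...,1]>215)
print(m.sum(),np.nanmedian(P[m],0)); c=np.argwhere(m)
l=cv2.fitLine(P[m].astype(np.float32),cv2.DIST_HUBER,0,.01,.01).ravel(); print('stripe dir',l)
m=box(275,190,372,365)&(P[...,2]>.25); q=P[m]; print('carton',np.percentile(q,[1,50,99],axis=0))
```

```text
10.2 pos [ 0.4598 -0.3179  0.2584] rpy [-3.1399 -0.0047 -0.0079] q [-0.7091  0.1013  1.2516  0.0044  1.7863  0.8706] F [ 0.4  0.8 -3.4] w 0.049281084072646905
(387.4146728515625, 119.39118194580078) [ 0.5161 -0.405 ] [np.float64(0.0588), np.float64(0.036)] [3.76, 8.47, 3.86, 6.1]
(387.95166015625, 118.50155639648438) [ 0.5159 -0.4058] [np.float64(0.0871), np.float64(0.092)] [1.26, 6.52, 1.35, 2.92]
1039 [ 0.45005302 -0.32158499  0.26480545]
stripe dir [0. 0. 0. 0. 0. 0.]
carton [[ 0.36939803 -0.34676985  0.26274732]
 [ 0.46286978 -0.32181361  0.26474625]
 [ 0.49165366 -0.29702894  0.37478531]]
```

Run:
```python
from h import *
s=snap('wrist'); st(); P=cloud(s)
for r in range(180,372,15): print(r,s['depth'][r,300].round(4),P[r,300].round(4),P[r,350].round(4))
print(s['Rm'].round(3))
```

```text
10.25 pos [ 0.4609 -0.3154  0.2591] rpy [-3.1381 -0.0062 -0.0053] q [-0.7059  0.0998  1.2519  0.0068  1.7874  0.8717] F [ 0.4  0.6 -1.3] w 0.04919612336409082
180 0.199 [ 0.4945 -0.3038  0.2455] [ 0.494  -0.3352  0.2444]
195 0.182 [ 0.4904 -0.305   0.2645] [ 0.4902 -0.3337  0.2644]
210 0.184 [ 0.4815 -0.3048  0.2651] [ 0.4811 -0.3339  0.2645]
225 0.1869 [ 0.4721 -0.3045  0.2649] [ 0.4721 -0.3339  0.2655]
240 0.1905 [ 0.462  -0.3042  0.264 ] [ 0.462  -0.3342  0.2645]
255 0.1919 [ 0.4527 -0.304   0.2653] [ 0.452  -0.3343  0.2644]
270 0.1977 [ 0.4411 -0.3035  0.2628] [ 0.4415 -0.3346  0.2639]
285 0.1987 [ 0.4315 -0.3033  0.2646] [ 0.4307 -0.3347  0.2636]
300 0.2015 [ 0.4208 -0.303   0.2648] [ 0.4201 -0.3349  0.264 ]
315 0.2056 [ 0.409  -0.3026  0.264 ] [ 0.4085 -0.3351  0.2636]
330 0.0811 [ 0.4866 -0.3127  0.3709] [ 0.4875 -0.3254  0.3721]
345 0.0789 [ 0.4845 -0.3129  0.3738] [ 0.4845 -0.3253  0.3738]
360 0.2172 [ 0.3719 -0.3015  0.263 ] [ 0.3726 -0.3357  0.2639]
[[-0.008  0.959  0.285]
 [-1.    -0.007 -0.005]
 [-0.003 -0.285  0.959]]
```

The carton's top is only about 5 mm above the fingertips, so the carton slid down in the grip. I'll set it flat on the free bench in front of the platform and grip it deeper.

Emit:
move_arm:
  deltas: [0,0,0,-2,-0.5,2,1,0,0,0,-4,-1,5,1,0,0,0,-6,-1.5,8,1,0,0,0,-7,-1.5,11.5,1,0,0,0,-7,-1.5,15,1,0,0,0,-7,-1.5,18,1,0,0,0,-7,-1.5,20.5,1,0,0,0,-7,-1.5,22,1]

```text
time: 11.05
tool_pos: [0.3935, -0.2956, 0.0375]
ee_rot: [-3.137, -0.006, 0.001]
wrist_force: [-0.2, -1.0, -2.2]
width: 0.0495
finger_force: 30.0
```

Emit:
move_arm:
  deltas: [0,0,0,0,0,0.4,1,0,0,0,0,0,0.8,1,0,0,0,0,0,1.2,1,0,0,0,0,0,1.4,1,0,0,0,0,0,1.4,1]

```text
time: 11.55
tool_pos: [0.394, -0.2979, 0.0254]
ee_rot: [-3.14, -0.008, -0.001]
wrist_force: [-0.7, 0.1, -2.7]
width: 0.0493
finger_force: 30.0
```

Emit:
move_arm:
  deltas: [0,0,0,0,0,0.3,1,0,0,0,0,0,0.3,-0.4,0,0,0,0,0,0.3,-0.4,0,0,0,0,0,0.3,-0.4,0,0,0,0,0,1,-0.4,0,0,0,0,0,1.8,-0.4,0,0,0,0,0,1.9,-0.4,0,0,0,0,0,1.9,1]

```text
time: 12.35
tool_pos: [0.3934, -0.2972, 0.005]
ee_rot: [-3.138, -0.006, -0.001]
wrist_force: [1.0, 0.1, 0.1]
width: 0.0608
finger_force: 0.0
```

Emit:
move_arm:
  deltas: [0,0,0,0,0,0,1,0,0,0,0,0,0,1,0,0,0,0,0,0,1,0,0,0,0,0,0,1,0,0,0,0,0,0,1,0,0,0,0,0,0,1,0,0,0,0,0,-1,1,0,0,0,0,0,-3,1]

```text
time: 13.15
tool_pos: [0.3922, -0.2963, 0.0346]
ee_rot: [-3.135, -0.003, -0.001]
wrist_force: [-0.5, 0.0, -3.3]
width: 0.0497
finger_force: 30.0
```

Emit:
move_arm:
  deltas: [0,0,0,0,0,-3,1,0,0,0,0,0,-6,1,0,0,0,1,1,-9,1,0,0,0,2,2.5,-12,1,0,0,0,3,4,-15,1,0,0,0,4,6,-18,1,0,0,0,5,8,-21,1,0,0,0,5,8.4,-21.5,1]

```text
time: 13.95
tool_pos: [0.4436, -0.3848, 0.2554]
ee_rot: [3.138, -0.012, -0.002]
wrist_force: [-0.5, -0.7, -2.6]
width: 0.0501
finger_force: 30.0
```

Run:
```python
from h import *
st(); s=snap('wrist'); P=cloud(s)
for r in range(165,372,15): print(r,P[r,300].round(4),P[r,350].round(4))
q=P[150:330,270:375].reshape(-1,3); q=q[(q[:,2]>robot.get_obs()['tool_pos'][2]-.005)&(q[:,2]<robot.get_obs()['tool_pos'][2]+.04)]
r=cv2.minAreaRect(q[:,:2].astype(np.float32)); print(r)
```

```text
13.95 pos [ 0.4436 -0.3848  0.2554] rpy [ 3.1385e+00 -1.2400e-02 -1.6000e-03] q [-0.8153  0.1582  1.1941  0.0071  1.7785  0.7586] F [-0.5 -0.7 -2.6] w 0.05012889814399221
165 [ 0.4446 -0.3545  0.0206] [ 0.4406 -0.4228  0.0008]
180 [ 0.4194 -0.3526  0.0013] [ 0.4191 -0.4232  0.0006]
195 [ 0.4777 -0.3726  0.2741] [ 0.4774 -0.3994  0.2733]
210 [ 0.4705 -0.3727  0.2776] [ 0.4709 -0.399   0.279 ]
225 [ 0.4622 -0.3726  0.2783] [ 0.4622 -0.3993  0.2784]
240 [ 0.4537 -0.3724  0.2787] [ 0.453  -0.3996  0.2772]
255 [ 0.4444 -0.3722  0.2779] [ 0.4442 -0.3997  0.2776]
270 [ 0.4352 -0.372   0.278 ] [ 0.4351 -0.3999  0.2779]
285 [ 0.4261 -0.3718  0.2786] [ 0.4255 -0.4001  0.2779]
300 [ 0.4159 -0.3715  0.278 ] [ 0.4155 -0.4004  0.2775]
315 [ 0.4057 -0.3713  0.2779] [ 0.4059 -0.4005  0.2782]
330 [ 0.4697 -0.3789  0.3684] [ 0.4695 -0.3917  0.3682]
345 [ 0.4677 -0.3791  0.3713] [ 0.4683 -0.3914  0.3721]
360 [ 0.3731 -0.3706  0.2775] [ 0.3725 -0.4013  0.2771]
((0.4390110969543457, -0.38447967171669006), (0.07968787103891373, 0.061917103826999664), 0.8501582145690918)
```

```bash
cat >> h.py <<'E'
def Rf(psi=.07,a=np.pi/2): return rot((np.pi,0,psi))@R.from_euler('y',a).as_matrix()
E
python3 - <<'E'
from kin import *
go((.50,-.405,.2),Rf()); k=np.load('k.npy'); q=robot.get_obs()['joint_positions']
for a,p in ((.5,[.46,-.39,.24]),(1,[.48,-.4,.22]),(1.57,[.50,-.405,.2]),(1.57,[.5245,-.4045,.118]),(1.57,[.40,-.41,.12])):
    q,e=ik(np.array(p),Rf(.07,a),q,k); print(a,q.round(2),e)
    o,L1,L2,ee,h,L3,d=k; b=q[1]+q[2]; print('elbow z',h+L1*np.cos(q[1]),'wrist',(fk(q,k)[0]-fk(q,k)[1][:,2]*L3).round(3))
E
```

```text
t 14.0 turn [ 0.057  1.56  -0.055] shift [5.68 2.07 5.45] deg 89.5 cm 8.1
0.5 [-1.06 -0.03  1.51  0.45  1.45  0.44] 4.2743586448068527e-14
elbow z 0.6015561178589061 wrist [ 0.292 -0.402  0.548]
1 [-1.28 -0.04  1.79  1.03  1.28 -0.04] 2.9359690184605034e-12
elbow z 0.601470144603931 wrist [ 0.186 -0.421  0.409]
1.57 [-1.36  0.27  1.96  1.66  1.46 -0.66] 1.6835828375480198e-11
elbow z 0.5859615035131469 wrist [ 0.15 -0.43  0.2 ]
1.57 [-1.31  0.46  1.95  1.71  1.44 -0.84] 1.2299652065950346e-11
elbow z 0.5557665341490436 wrist [ 0.175 -0.429  0.118]
1.57 [-1.59  0.42  2.01  1.51  1.63 -0.86] 7.771561172376096e-15
elbow z 0.5634015137357294 wrist [ 0.05  -0.435  0.12 ]
```

Emit:
move_arm:
  deltas: [0.005,0.14,-0.005,0.5,0.2,0,1,0.01,0.28,-0.01,1,0.4,0.3,1,0.015,0.42,-0.015,1.5,0.6,0.6,1,0.02,0.56,-0.02,2,0.8,1,1,0.026,0.7,-0.025,2.5,1,1.4,1,0.031,0.84,-0.03,3,1.2,1.8,1,0.036,0.98,-0.035,3.5,1.4,2.2,1,0.041,1.12,-0.04,4,1.6,2.6,1]

```text
time: 14.8
tool_pos: [0.4812, -0.3966, 0.2237]
ee_rot: [-3.104, -1.131, 0.017]
wrist_force: [0.4, 0.8, -2.9]
width: 0.0497
finger_force: 30.0
```

Run:
```python
from h import *
st(); go((.5245,-.4045,.19),Rf())
```

```text
14.8 pos [ 0.4812 -0.3966  0.2237] rpy [-3.1042 -1.1312  0.0173] q [-1.3208 -0.0285  1.8654  1.181   1.2892 -0.1498] F [ 0.4  0.8 -2.9] w 0.04966786230284327
t 14.8 turn [ 0.015  0.439 -0.02 ] shift [-1.21  1.07  5.3 ] deg 25.2 cm 5.5
```

Emit:
move_arm:
  deltas: [0.004,0.12,-0.005,-0.2,0.3,1.2,1,0.008,0.24,-0.01,-0.4,0.6,2.4,1,0.012,0.36,-0.015,-0.8,0.9,3.8,1,0.015,0.439,-0.02,-1.2,1.1,5.3,1,0.015,0.439,-0.02,-1.2,1.1,5.3,1,0.015,0.439,-0.02,-1.2,1.1,5.3,1]

```text
time: 15.4
tool_pos: [0.5254, -0.405, 0.1898]
ee_rot: [-2.626, -1.564, -0.444]
wrist_force: [1.3, 0.6, -2.0]
width: 0.0496
finger_force: 30.0
```

Run:
```python
from h import *
st(); go((.5245,-.4045,.13),Rf())
s=snap('wrist','w5.png'); t=snap('top'); sc=snap('scene')
u,v=map(int,proj(sc,(.52,-.405,.14))); c=sc['image'][v-45:v+45,u-60:u+60]
u,v=map(int,proj(t,(.52,-.405,.14))); d=t['image'][v-45:v+45,u-60:u+60]
w=cv2.resize(s['image'],(512,320)); 
cd=cv2.resize(np.vstack([c,d]),(216,320),interpolation=cv2.INTER_CUBIC)
cv2.imwrite('pics/m1.png',np.hstack([w,cd])[:,:,::-1])
P=cloud(s); tp=robot.get_obs()['tool_pos']
hsv=cv2.cvtColor(s['image'],cv2.COLOR_RGB2HSV)
m=(hsv[...,0]<20)&(hsv[...,1]>90)&(np.linalg.norm(P-tp,axis=-1)<.13)
n,lab,stt,_=cv2.connectedComponentsWithStats(m.astype(np.uint8)); i=1+stt[1:,4].argmax(); q=P[lab==i]; q=q[np.isfinite(q).all(1)]
mu=q.mean(0); n=np.linalg.svd(q-mu,full_matrices=False)[2][2]; print(len(q),mu,'normal',n.round(4),np.percentile(q,[1,99],axis=0).round(4))
```

```text
15.4 pos [ 0.5254 -0.405   0.1898] rpy [-2.6256 -1.5639 -0.4438] q [-1.3053  0.2997  1.9423  1.6872  1.416  -0.6763] F [ 1.3  0.6 -2. ] w 0.04957690573913391
t 15.4 turn [-0.002  0.006 -0.003] shift [-5.98 -0.04 -0.05] deg 0.4 cm 6.0
11634 [ 0.5028934  -0.40688436  0.19015395] normal [-0.9969 -0.0703  0.0357] [[ 0.5002 -0.431   0.1486]
 [ 0.5167 -0.3826  0.2251]]
```

View pics/m1.png

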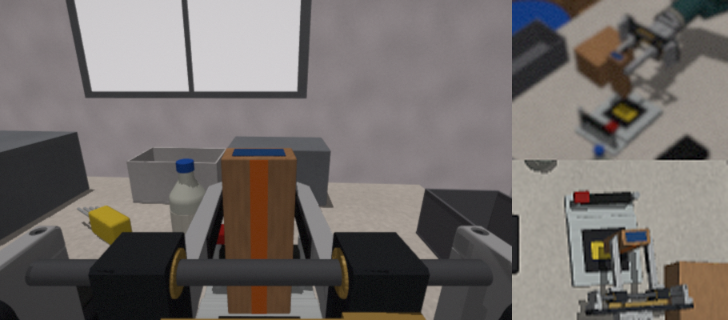

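The carton hangs upright in the wrist view (columns 222..295) with its face square to the platform. Next I lower it gently.

Emit:
move_arm:
  deltas: [0,0.006,0,-1.2,0,0,1,0,0.006,0,-2.6,0,0,1,0,0.006,0,-4,0,0,1,0,0.006,0,-5.2,0,0,1,0,0.006,0,-6,0,0,1,0,0.006,0,-6.5,0,0,1,0,0.006,0,-6.8,0,0,1,0,0.006,0,-6.8,0,0,1]

```text
time: 16.35
tool_pos: [0.5252, -0.4067, 0.1235]
ee_rot: [0.431, -1.568, 2.781]
wrist_force: [0.5, -0.6, -1.9]
width: 0.0497
finger_force: 30.0
```

Run:
```python
from h import *
st(); go((.5245,-.4035,.118),Rf())
s=snap('wrist'); P=cloud(s); tp=robot.get_obs()['tool_pos']
hsv=cv2.cvtColor(s['image'],cv2.COLOR_RGB2HSV)
m=(hsv[...,0]<20)&(hsv[...,1]>90)&(np.linalg.norm(P-tp,axis=-1)<.13)&(P[...,0]<.51)
q=P[m]; mu=q.mean(0); n=np.linalg.svd(q-mu,full_matrices=False)[2][2]; print(len(q),mu,'normal',n.round(4),np.percentile(q,[1,99],axis=0).round(4))
# platform patch as seen around the foot
v,u=np.mgrid[:400,:640]; my=(hsv[...,0]>20)&(hsv[...,0]<35)&(hsv[...,1]>130)&(abs(P[...,2]-.022)<.01)&(P[...,1]<-.3)
if my.sum()>10: print('patch',my.sum(),np.percentile(P[my],[1,50,99],axis=0).round(3))
```

```text
16.35 pos [ 0.5252 -0.4067  0.1235] rpy [ 0.4313 -1.5682  2.7812] q [-1.3064  0.4499  1.9412  1.7146  1.4411 -0.831 ] F [ 0.5 -0.6 -1.9] w 0.049736236866658345
t 16.35 turn [-0.001 -0.002  0.001] shift [-0.55 -0.33 -0.05] deg 0.2 cm 0.6
15832 [ 0.49238066 -0.41016706  0.1117955 ] normal [ 0.2018 -0.9792  0.0204] [[ 0.4017 -0.4483  0.0311]
 [ 0.5055 -0.3845  0.1586]]
patch 676 [[ 0.501 -0.434  0.022]
 [ 0.506 -0.395  0.023]
 [ 0.53  -0.376  0.03 ]]
```

Emit:
move_arm:
  deltas: [0,0,0,-0.1,-0.1,0,1,0,0,0,-0.2,-0.2,0,1,0,0,0,-0.3,-0.2,0,1,0,0,0,-0.4,-0.2,0,1,0,0,0,-0.5,-0.2,0,1,0,0,0,-0.5,-0.2,0,1]

```text
time: 17.0
tool_pos: [0.5251, -0.4046, 0.1184]
ee_rot: [0.343, -1.568, 2.869]
wrist_force: [0.4, 1.0, -1.7]
width: 0.0498
finger_force: 30.0
```

Emit:
move_arm:
  deltas: [0,0,0,-0.1,0,0,1,0,0,0,-0.15,0,0,1,0,0,0,-0.15,0,0,1]

```text
time: 17.3
tool_pos: [0.5251, -0.4048, 0.1174]
ee_rot: [0.38, -1.567, 2.833]
wrist_force: [-0.2, -0.7, -1.7]
width: 0.0499
finger_force: 30.0
```

Emit:
move_arm:
  deltas: [0,0,0,-0.1,0,0,1,0,0,0,-0.2,0,0,1,0,0,0,-0.2,0,0,1]

```text
time: 17.6
tool_pos: [0.5251, -0.4049, 0.1173]
ee_rot: [0.33, -1.564, 2.884]
wrist_force: [-3.4, 0.7, 5.2]
width: 0.0496
finger_force: 30.0
```

It has made contact (about 7 N). I'll ease off, open, and retract straight back.

Emit:
move_arm:
  deltas: [0,0,0,0.05,0,0,1,0,0,0,0.05,0,0,0.1,0,0,0,0.05,0,0,-0.4,0,0,0,0.05,0,0,-0.7,0,0,0,0.05,0,0,-0.7,0,0,0,0.05,0,0,-0.7]

```text
time: 18.2
tool_pos: [0.5251, -0.4045, 0.115]
ee_rot: [0.346, -1.569, 2.867]
wrist_force: [-0.3, 0.2, -0.1]
width: 0.0781
finger_force: 0.0
```

Emit:
move_arm:
  deltas: [0,0,0,0,0,-0.5,-0.7,0,0,0,0,0,-1.5,-0.7,0,0,0,0,0,-3,-0.7,0,0,0,0.5,0,-5,-0.7,0,0,0,2,0,-7,-0.7,0,0,0,4,0,-9,-0.7,0,0,0,6,0,-11,-0.7,0,0,0,8,0,-12,-0.7]

```text
time: 19.0
tool_pos: [0.4033, -0.4137, 0.1958]
ee_rot: [0.212, -1.569, 2.999]
wrist_force: [0.1, 0.2, 0.3]
width: 0.0798
finger_force: 0.0
```

Run:
```python
from h import *
st(); s=snap('wrist'); t=snap('top')
u,v=map(int,proj(t,(.52,-.405,.1))); d=t['image'][v-40:v+40,u-60:u+60]
cv2.imwrite('pics/m2.png',np.hstack([cv2.resize(s['image'],(480,300)),cv2.resize(d,(320,300),interpolation=cv2.INTER_CUBIC)])[:,:,::-1])
P=cloud(s); hsv=cv2.cvtColor(s['image'],cv2.COLOR_RGB2HSV)
m=(hsv[...,0]<20)&(hsv[...,1]>90)&(P[...,0]>.48)&(P[...,0]<.525)&(P[...,1]<-.36)&(P[...,1]>-.45)&(P[...,2]>.025)&(P[...,2]<.146)
q=P[m]; mu=q.mean(0); n=np.linalg.svd(q-mu,full_matrices=False)[2][2]; print(len(q),mu,'normal',n.round(4),np.percentile(q,[1,99],axis=0).round(4))
k=np.load('k.npy'); from kin import ik
q=robot.get_obs()['joint_positions']
for a,p in ((1.57,[.36,-.40,.2]),(.9,[.38,-.35,.25]),(0,[.40,-.3,.25])):
    q,e=ik(np.array(p),Rf(.0,a),q,k); print(a,q.round(2),round(float(e),4))
go((.40,-.3,.25),(np.pi,0,0))
```

```text
19.0 pos [ 0.4033 -0.4137  0.1958] rpy [ 0.2119 -1.5688  2.9986] q [-1.5778  0.2519  1.9983  1.5246  1.6311 -0.6811] F [0.1 0.2 0.3] w 0.07976741612324892
3869 [ 0.50185448 -0.40690027  0.10217396] normal [ 9.976e-01  6.870e-02 -4.000e-04] [[ 0.4995 -0.4308  0.0557]
 [ 0.5045 -0.3829  0.1451]]
1.57 [-1.69  0.17  2.09  1.49  1.66 -0.69] 0.0
0.9 [-1.43 -0.31  1.9   0.9   1.45  0.07] 0.0
0 [-0.76 -0.03  1.4   0.    1.77  0.81] 0.0
t 19.1 turn [-0.048 -1.573  0.059] shift [  5.31 -11.45   0.42] deg 90.2 cm 12.6
```

View pics/m2.png

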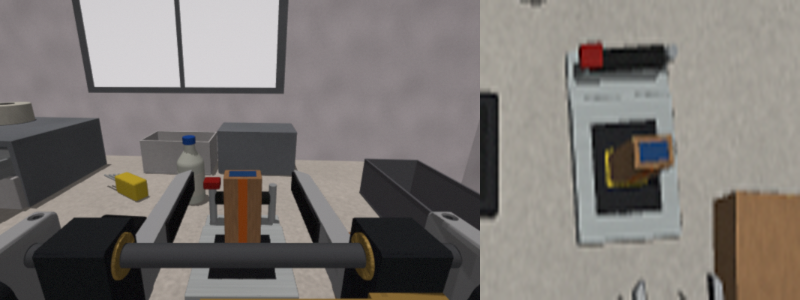

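The carton stands upright and released at (0.516, -0.407), square to the platform. I'm going back to shut the drawer.

Emit:
move_arm:
  deltas: [-0.004,-0.14,0.005,1,-1.5,-1,-0.7,-0.009,-0.28,0.01,2,-3,-2,-0.7,-0.013,-0.42,0.016,3,-5,-3,-0.7,-0.017,-0.56,0.021,4,-8,-3.3,0,-0.021,-0.7,0.026,5,-10,-3.3,0.5,-0.026,-0.84,0.031,6,-12,-3.3,1,-0.03,-0.98,0.037,7,-14,-3.3,1,-0.034,-1.12,0.042,7.5,-16,-3.3,1]

```text
time: 19.9
tool_pos: [0.3602, -0.2555, 0.2713]
ee_rot: [-3.129, -0.448, 0.015]
wrist_force: [0.3, 0.3, 0.1]
width: 0.0433
finger_force: 0.0
```

Run:
```python
from h import *
st(); go((.345,.10,.24),(np.pi,0,0))
```

```text
19.9 pos [ 0.3602 -0.2555  0.2713] rpy [-3.1285 -0.4482  0.0153] q [-1.0696 -0.4102  1.7371  0.4001  1.6033  0.539 ] F [0.3 0.3 0.1] w 0.04332598582383328
t 19.9 turn [-0.016 -0.448  0.018] shift [ -2.23 -35.54   2.87] deg 25.7 cm 35.7
```

Emit:
move_arm:
  deltas: [0,-0.1,0,-0.3,-4.4,0.4,1,0,-0.2,0,-0.6,-8.9,0.7,1,0,-0.3,0.01,-0.9,-13.3,1.1,1,-0.01,-0.4,0.01,-1.2,-17.8,1.5,1,-0.016,-0.448,0.018,-1.5,-22.2,1.9,1,-0.016,-0.448,0.018,-1.8,-26.7,2.2,1,-0.016,-0.448,0.018,-2,-31.1,2.5,1,-0.016,-0.448,0.018,-2.2,-35.5,2.9,1]

```text
time: 20.7
tool_pos: [0.3449, 0.1014, 0.2385]
ee_rot: [-3.138, -0.002, 0.003]
wrist_force: [1.0, -1.2, 0.3]
width: 0.0007
finger_force: 0.0
```

Run:
```python
from h import *
st(); go((.34,.245,.2),(np.pi,0,0)); go((.34,.245,.095),(np.pi,0,0))
```

```text
20.7 pos [0.3449 0.1014 0.2385] rpy [-3.1379e+00 -2.1000e-03  3.5000e-03] q [ 0.1246 -0.354   1.6959  0.0035  1.7972  1.6927] F [ 1.  -1.2  0.3] w 0.0006819321268660544
t 20.7 turn [-0.004 -0.002  0.003] shift [ -0.45 -14.34   3.9 ] deg 0.3 cm 14.9
t 20.7 turn [-0.004 -0.002  0.003] shift [ -0.47 -14.3   14.4 ] deg 0.3 cm 20.3
```

Emit:
move_arm:
  deltas: [0,0,0,-0.1,-4,1,1,0,0,0,-0.3,-8,2,1,0,0,0,-0.5,-11.5,3,1,0,0,0,-0.5,-14.3,4,1,0,0,0,-0.5,-14.3,7,1,0,0,0,-0.5,-14.3,10,1,0,0,0,-0.5,-14.3,13,1,0,0,0,-0.5,-14.3,14.4,1]

```text
time: 21.5
tool_pos: [0.3383, 0.242, 0.0918]
ee_rot: [-3.141, 0.003, 0.004]
wrist_force: [-0.1, 0.2, 0.4]
width: 0.0005
finger_force: 0.0
```

Emit:
move_arm:
  deltas: [0,0,0,2,0,0,1,0,0,0,4,0,0,1,0,0,0,5.5,0,0,1,0,0,0,7,0,0,1,0,0,0,9,0,0,1,0,0,0,11,0,0,1,0,0,0,13,0,0,1,0,0,0,15,0,0,1]

```text
time: 22.3
tool_pos: [0.4887, 0.2413, 0.0952]
ee_rot: [3.141, 0.005, 0.002]
wrist_force: [-6.4, -3.8, 1.3]
width: 0.0003
finger_force: 3.2
```

Emit:
move_arm:
  deltas: [0,0,0,2,0,0,1,0,0,0,4,0,0,1,0,0,0,6,0,0,1,0,0,0,7.5,0,0,1,0,0,0,8.5,0,0,1,0,0,0,9.2,0,0,1,0,0,0,9.6,0,0,1,0,0,0,9.9,0,0,1]

```text
time: 23.1
tool_pos: [0.5881, 0.2417, 0.0951]
ee_rot: [-3.141, 0.003, 0.001]
wrist_force: [-4.6, -3.8, 0.1]
width: 0.0002
finger_force: 2.2
```

Emit:
move_arm:
  deltas: [0,0,0,0.3,0,0,1,0,0,0,0.6,0,0,1,0,0,0,0.6,0,0,1]

```text
time: 23.4
tool_pos: [0.5902, 0.2417, 0.0951]
ee_rot: [3.141, 0.012, 0.002]
wrist_force: [-13.7, -4.0, 3.4]
width: 0.0003
finger_force: 6.7
```

Emit:
move_arm:
  deltas: [0,0,0,-1,0,0,1,0,0,0,-3,0,0,1,0,0,0,-6,0,-2,1,0,0,0,-9,0,-5,1,0,0,0,-11,0,-9,1,0,0,0,-12,0,-13,1,0,0,0,-12,0,-15,1,0,0,0,-12,0,-15,1]

```text
time: 24.2
tool_pos: [0.4771, 0.2436, 0.2517]
ee_rot: [-3.134, -0.014, 0.002]
wrist_force: [0.1, 0.3, -0.7]
width: 0.0009
finger_force: 0.0
```

Run:
```python
from h import *
st(); s=snap('wrist'); P=cloud(s)
m=(P[...,2]>.112)&(P[...,2]<.135)&(P[...,0]<.625)&(P[...,0]>.38)&(P[...,1]>.1)&(P[...,1]<.4)
print(m.sum(),np.percentile(P[m],[1,50,99],axis=0).round(4))
t=snap('top'); P=cloud(t); hsv=cv2.cvtColor(t['image'],cv2.COLOR_RGB2HSV); v,u=np.mgrid[:400,:640]
m=(P[...,2]>.13)&(P[...,0]>.44)&(P[...,0]<.6)&(P[...,1]<-.34)&(P[...,1]>-.47); print('carton top',m.sum(),np.median(P[m],0),P[m].min(0),P[m].max(0))
for n,b in dict(keys=(325,155,365,185),bott=(383,158,403,184),ctrl=(350,203,384,245),stock=(455,230,500,275)).items():
    m=(u>=b[0])&(u<b[2])&(v>=b[1])&(v<b[3])&(P[...,2]>0.015); print(n,P[m].min(0).round(3),P[m].max(0).round(3))
cv2.imwrite('pics/top9.png',t['image'][80:320,60:560,::-1])
```

```text
24.2 pos [0.4771 0.2436 0.2517] rpy [-3.1339e+00 -1.3600e-02  2.3000e-03] q [0.3646 0.0387 1.3312 0.0025 1.7563 1.9334] F [ 0.1  0.3 -0.7] w 0.0008545356485826414
2369 [[0.5982 0.174  0.1195]
 [0.6045 0.2397 0.1239]
 [0.6241 0.3081 0.1264]]
carton top 143 [ 0.51230338 -0.40310879  0.1510406 ] [ 0.49929004 -0.4308126   0.13148237] [ 0.52953982 -0.37866554  0.15942812]
keys [ 0.686 -0.165  0.015] [ 0.768 -0.033  0.055]
bott [ 0.68  -0.302  0.017] [ 0.739 -0.243  0.157]
ctrl [ 0.466 -0.227  0.02 ] [ 0.587 -0.142  0.045]
stock [ 0.356 -0.672  0.015] [ 0.502 -0.523  0.1  ]
```

View pics/top9.png

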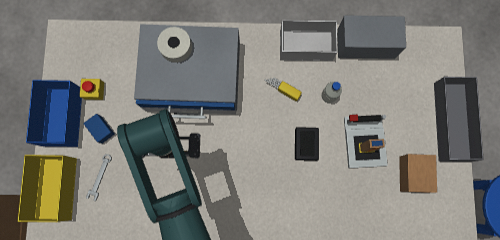

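The drawer is shut with the bar at its original position, the carton stands on the patch, and the bystanders haven't moved.

```bash
python3 -c "
from bench import robot
print(robot.close_job())"
```

```text
the job is handed in; nothing more can be done
None
```

The job is handed in at about 24 s on the robot's clock: the carton stands released and upright in the middle of the platform, square to the roller, the drawer is pushed shut, and the key holder, bottle, control box and stock box measured where they started (the wrench and sensor box looked unmoved in the last picture); hand-in returned no verdict.

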